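# Sort the two keys by tag, then unlock the kitchen cash box and hold the lock turned

## Task

Sort the two keys in the wooden block by their coloured heads: first put the worn red one into the orange tumbler and let go of it there, leaving the tumbler standing, and never try it in the lock. Then push the good green key down fully home into the keyhole on the blue cash box, working it past the stiff pins, and turn it a quarter turn clockwise (seen from above). The lock springs back, so finish with the key still gripped and held turned; leave the pot, bowl and molinillo where they are.

Things in the scene. Friction and masses are not known exactly. Their poses are not given: they have to be found in the camera images.
- key_green: Good key, upright in a slot of the block, 50 g. Origin: underside of its shoulder disc (22 mm wide, 4 thick), on the axis, z up. Above: green plastic head, 36 mm along x, 14 thick along y, from 10 to 46 mm up (grip across the 14). Below: round 6 mm shank for 14 mm, then a flat bit 16 mm along x, 6 along y, down to 30 mm under the origin. A half turn about z works the same.
- key_red: Worn key to be rejected: same shape, size and origin as the green key, but with a red head; it stands in the other slot. Which slot holds which key varies.
- key_block: Fixed wooden block, 150 mm (x) by 60 mm (y) by 40 mm high, origin at the centre of its underside. Two slots 40 mm either side of the centre along x hold the keys 30 mm deep; the shoulder discs rest on its top, the flat of the keys along the block's x (within a few degrees).
- tumbler: Loose orange plastic tumbler, mouth 82 mm wide outside, 75 mm high, walls 3 mm, about 110 g, open at the top. Origin at the centre of its underside. The rejected key goes in here; a short drop from just over the rim is fine.
- cash_box: Fixed blue steel cash box, 180 mm (x) by 144 mm (y), lid at 80 mm, with a brass lock plate 56 by 56 mm, 10 mm thick, in the middle of the lid. Origin at the centre of its underside, z up.
- keyhole (a point): Centre of the keyhole at the top of the brass plate, 90 mm over the table; axes as the box. Slot 18.6 mm (x) by 8.6 (y), 3 mm chamfer. The key enters straight down, bit along x; home = its origin here, shoulder on the plate. Two spring pins 14 to 28 mm down drag: push 3 to 15 N, less if rocked a few degrees about its axis. It turns only within 4 mm of home.
- lock_plug (a joint): Turn of the lock plug in rad: 0 at rest with its slot under the keyhole, grows clockwise seen from above to a stop at 1.6. A spring turns it back when the key is let go (about 0.02 N m at rest, 0.11 N m at a quarter turn). The key has about 0.15 rad of play in the plug, so the plug lags the key by that.
- chocolate_pot: Loose terracotta chocolate pot with a handle, 124 mm wide, 145 mm high, origin under its centre. Leave alone.
- salt_bowl: Loose terracotta bowl, 110 mm wide, 45 mm high, origin under its centre. Leave alone.
- molinillo: Loose wooden chocolate whisk lying on the table along its x, 300 mm long, 52 mm high, origin on the table under its middle. Leave alone.
- drainer: Fixed bamboo dish drainer, 380 mm (x) by 260 mm (y), with two clay plates standing in it up to 235 mm high; origin under its centre.
- press: Fixed cast metal tortilla press, 200 by 260 mm, 75 mm high, origin under its centre.

How it is judged:
By the outcome, as a careful person would: the job done as asked, in the order asked, and still so for the second after the job is handed in, while the arm keeps its last pose, push and grip.
It also fails if it takes over 58 s, if anything falls off the work surface, if the arm or the gripper's body presses on something with over 40 N, if the wrist force passes 120 N, or if a joint passes its speed limit or range.

## Robot

A 6-joint arm with a two-finger parallel gripper is mounted at the origin on the work surface. World frame = base frame: x ahead of the robot, y to its left, z up, the work surface at z = 0. Lengths are in mm, angles in rad, forces in N, time in s.
With the tool pointing down it reaches from about 400 to 925 mm from the base axis. Payload 12.5 kg.
Tool frame: the origin (TCP) lies at the very end of the fingers, on their centre line; the grasp point (between the pads) lies 19 mm behind it; x points along the fingers, y is the direction in which the jaws open and shut, and the axes are right-handed (so a half turn about x gives the same grasp; the last joint's range is limited). The gripper opens to 95 mm and grips with 3 to 60 N. Pads are 20 mm wide; open, the fingers measure 119 mm over their backs; the gripper's body (75 mm by 180 mm) begins 59 mm behind the grasp point.
Start: joints at [1.007, 0.491, 1.559, -0, 1.092, -0.106], TCP at [276.222, 560.668, 214.661] pointing down, gripper open.
Joint ranges: [-3.1, 3.1], [-0.84, 2.19], [0.05, 2.79], [-1.13, 4.28], [0.06, 2.93], [-2.69, 2.69]. Speed limits (rad/s): [2.22, 2.22, 2.79, 3.14, 3.14, 3.14].

## Interface

Orientations are given as [roll, pitch, yaw] about the fixed x, y, z axes, in that order (R = Rz(yaw) Ry(pitch) Rx(roll)).
In Python, from cell import env, optics, job gives the robot as it stands.
- The arm moves only by the shell command python3 -m handwheel 'ROWS' [OPENING]. ROWS is JSON, a list of rows, each an object with "travel": the shift along the world's x, y, z in mm, a list of three; "roll": the turn about the world's z in degrees. In form: [{"travel": [dx, dy, dz], "roll": roll}, ...]. A call has 1 to 8 rows; each row is the pose to reach, as a shift and turn from the pose commanded when the call began; what a row does not reach only later rows make up. A row lasts 1/10 s, in which the tool goes at most 50 mm and 8.59 degrees, less where a joint would pass 70% of its speed; a pose out of reach is approached as far as the arm can. A call with a gripper value outside its range is refused whole. OPENING is the closure, from -1 (fully open) to 1 (shut), set as the call begins (- or left out, the last holds). The fingers move at their own pace and stop on an object; the grip force is fixed at half the most. Time passes only in rows, so rows that repeat a pose let the fingers close. It gives the time, the measured TCP pose, the force and the opening at its end, in the units of the state.
- env.state(): the state, without advancing time (a new reading comes with each control period).
- optics.read_camera(name): name is "scene" or "top"; returns the picture (384x512x3 uint8, red, green, blue); there is no depth.
- optics.camera_params(name): a dict with "fx", "fy", "cx", "cy" (pixels), "world_from_camera" (4x4, takes a point from camera to world coordinates). Camera axes: x right, y up, looking along -z (the intrinsics and any distortion apply to the point x, -y, -z); pixel columns grow to the right and rows downward; lengths in mm; the calibration is good to about 2 mm. A picture is of the moment at which its call begins. camera_params takes no time and is no camera call.
- job.job_done(): hands the job in, once; it reports no verdict.
The state is a dict: "t": time; "joints": joint angles; "qvel": joint speeds; "tau": joint torques, N m; "eef_pos": TCP position; "tcp_rot": TCP orientation; "ft_force": force on the tool from outside, world axes, zero at the start; "moment": the same for the moment, N m; "opening": opening from 0.0 (shut) to 1.0 (fully open).
Only numpy, scipy, OpenCV 4.12 (cv2) and the standard library are available. Lean on these libraries where they do the work, as an engineer would, in place of code of your own. Each camera call takes 0.05 s, during which the arm holds its last target.

## Working session

There is one attempt and no reset: what is moved stays moved. The work goes in short steps, Python scripts to look and compute and a shell command to move; the robot and the scene stay as the last step left them, time stands still between calls to the robot, and variables do not carry over. Pictures are saved under pics/ and viewed, and the job is handed in when it is done.

```bash
ls; mkdir -p pics; python3 - <<'E'
from cell import env, optics, job
import cv2
s=env.state(); print({k:s[k] for k in s})
for n in ("scene","top"):
    im=optics.read_camera(n); cv2.imwrite(f"pics/{n}0.png",im[:,:,::-1]); print(n,optics.camera_params(n))
E
```

```text
pics
{'t': 0.0, 'joints': array([ 1.00740542e+00,  4.91518904e-01,  1.55945674e+00,  2.14077541e-05,
        1.09171897e+00, -1.05579311e-01]), 'qvel': array([-0.00069621,  0.00051343, -0.00039976, -0.00058459, -0.00058312,
       -0.0018866 ]), 'tau': array([ 7.56976715e-04, -6.12636995e+01, -2.58191568e+01,  6.92080893e-02,
        4.81750583e-02, -1.70724948e-04]), 'eef_pos': array([276.06883308, 560.44167061, 214.08450135]), 'tcp_rot': array([-1.6936038 ,  1.56969419, -2.15142528]), 'ft_force': array([ 1.07083753, -0.09297571, -0.60413321]), 'moment': array([ 0.00389863, -0.02585331, -0.02052979]), 'opening': 1.0005674925103014}
scene {'fx': 400.082732993952, 'fy': 400.082732993952, 'cx': 255.19442358332319, 'cy': 198.9505853305044, 'world_from_camera': array([[ 8.80510085e-01, -3.96790592e-01,  2.59343818e-01,
         9.29808236e+02],
       [ 4.73885940e-01,  7.50187766e-01, -4.61140360e-01,
        -5.50417411e+02],
       [-1.15804033e-02,  5.28938126e-01,  8.48581377e-01,
         1.13608916e+03],
       [ 0.00000000e+00,  0.00000000e+00,  0.00000000e+00,
         1.00000000e+00]])}
top {'fx': 487.839359634831, 'fy': 487.839359634831, 'cx': 267.0957136722016, 'cy': 190.9107153897011, 'world_from_camera': array([[ 4.32345950e-02,  9.77429704e-01, -2.06789611e-01,
         2.78082140e+02],
       [-9.99060820e-01,  4.28931596e-02, -6.13638956e-03,
         1.97002428e+01],
       [ 2.87197037e-03,  2.06860703e-01,  9.78366190e-01,
         1.59968351e+03],
       [ 0.00000000e+00,  0.00000000e+00,  0.00000000e+00,
         1.00000000e+00]])}
```

View pics/scene0.png

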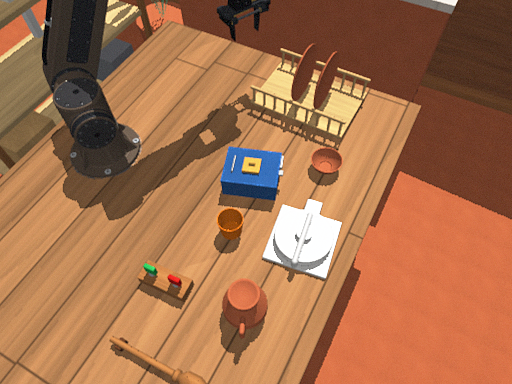

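View pics/top0.png

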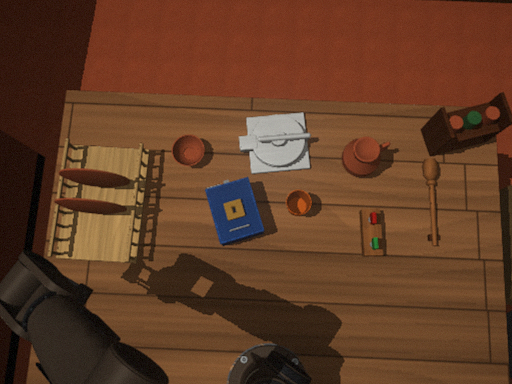

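The scene view shows the green head at (151,268), the red at (174,279), the tumbler at (230,222) and the box keyhole at (252,165). The top view shows red at (374,218), green at (375,243), the tumbler at (299,204) and the keyhole at (234,210). Next I'll measure these properly.

```bash
cat > h.py <<'E'
import numpy as np, cv2
from cell import env, optics
def ray(n,px):
    p=optics.camera_params(n);M=np.array(p["world_from_camera"])
    d=np.array([(px[0]-p["cx"])/p["fx"],-(px[1]-p["cy"])/p["fy"],-1.])
    return M[:3,3],M[:3,:3]@d
def plane(n,px,z):
    o,d=ray(n,px);return o+d*(z-o[2])/d[2]
def proj(n,P):
    p=optics.camera_params(n);M=np.array(p["world_from_camera"])
    c=M[:3,:3].T@(np.asarray(P,float)-M[:3,3]);return np.array([p["cx"]+p["fx"]*c[0]/-c[2],p["cy"]+p["fy"]*c[1]/c[2]])
def tri(a,b):
    (o1,d1),(o2,d2)=ray("scene",a),ray("top",b)
    t=np.linalg.lstsq(np.c_[d1,-d2],o2-o1,rcond=None)[0]
    p,q=o1+t[0]*d1,o2+t[1]*d2
    return (p+q)/2,np.linalg.norm(p-q)
def blob(im,h,s=120,v=50,box=None):
    H=cv2.cvtColor(im,cv2.COLOR_RGB2HSV)
    m=np.zeros(im.shape[:2],np.uint8)
    for lo,hi in h: m|=cv2.inRange(H,(lo,s,v),(hi,255,255))
    if box: 
        k=np.zeros_like(m);x0,y0,x1,y1=box;k[y0:y1,x0:x1]=1;m*=k
    cs,_=cv2.findContours(m,cv2.RETR_EXTERNAL,cv2.CHAIN_APPROX_NONE)
    return max(cs,key=cv2.contourArea)
def cen(c):
    m=cv2.moments(c);return np.array([m["m10"]/m["m00"],m["m01"]/m["m00"]])
E
python3 - <<'E'
from h import *
import h
S=optics.read_camera("scene");T=optics.read_camera("top")
C={"green":([(50,80)],(130,250,200,300),(355,205,390,260)),"red":([(0,4),(175,179)],(130,250,200,300),(355,205,390,260)),"tumb":([(5,18)],(212,203,248,245),(282,186,318,220)),"brass":([(18,32)],(235,150,270,180),(215,190,250,225)),"blue":([(100,125)],(210,140,290,205),(195,170,270,250))}
for k,(hh,bs,bt) in C.items():
    sat=200 if k in("red","tumb") else 120
    a=blob(S,hh,sat,50,bs);b=blob(T,hh,sat,50,bt)
    print(k,cen(a),cv2.contourArea(a),cen(b),cv2.contourArea(b),*tri(cen(a),cen(b)),cv2.minAreaRect(a),cv2.minAreaRect(b))
def crop(im,x0,y0,x1,y1,f): return cv2.resize(im[y0:y1,x0:x1],None,fx=f,fy=f,interpolation=cv2.INTER_CUBIC)[:,:,::-1]
cv2.imwrite("pics/c1.png",np.vstack([np.hstack([crop(S,130,250,200,300,5),crop(T,345,200,395,260,5)[:250]]),np.hstack([crop(S,215,140,285,190,5),crop(T,210,170,260,220,5)])]))
E
```

```text
green [149.73474178 268.68309859] 71.0 [374.74489796 243.        ] 49.0 [ 449.26509977 -316.02530651   68.22460324] 1.0567045954754979 ((149.70001220703125, 268.60003662109375), (14.310833930969238, 6.708203315734863), 26.56505012512207) ((375.0, 243.0), (10.0, 6.0), 90.0)
red [173.98296837 279.76155718] 68.5 [373.42391304 217.71014493] 46.0 [ 529.38357403 -311.45274865   69.55590566] 0.35790768501723536 ((173.89654541015625, 279.7586364746094), (13.741456031799316, 6.685031890869141), 21.801406860351562) ((373.5, 217.5), (11.0, 5.0), 90.0)
tumb [229.89379779 222.836307  ] 588.5 [302.18945312 204.32552083] 256.0 [568.90376287 -81.10859033  58.21889087] 11.41025966474252 ((229.5, 223.5), (31.0, 25.0), 90.0) ((300.7307434082031, 204.1538543701172), (18.582456588745117, 24.961509704589844), 33.6900634765625)
brass [251.17990654 165.20093458] 214.0 [233.67485822 209.22621298] 264.5 [534.72854987 131.50260383  82.09636512] 1.3592619739061333 ((251.0499725341797, 165.15000915527344), (16.82914161682129, 14.707822799682617), 8.13010311126709) ((233.7924346923828, 209.27362060546875), (17.170068740844727, 17.307430267333984), 74.05460357666016)
blue [250.71959164 172.90093358] 2481.5 [234.18632863 210.38260751] 2445.5 [535.65612078 130.5730401   42.23659225] 7.103448853473512 ((250.0461883544922, 172.63076782226562), (56.559837341308594, 47.38126754760742), 7.125016689300537) ((234.12484741210938, 210.2963409423828), (56.959716796875, 45.312095642089844), 73.49563598632812)
```

View pics/c1.png

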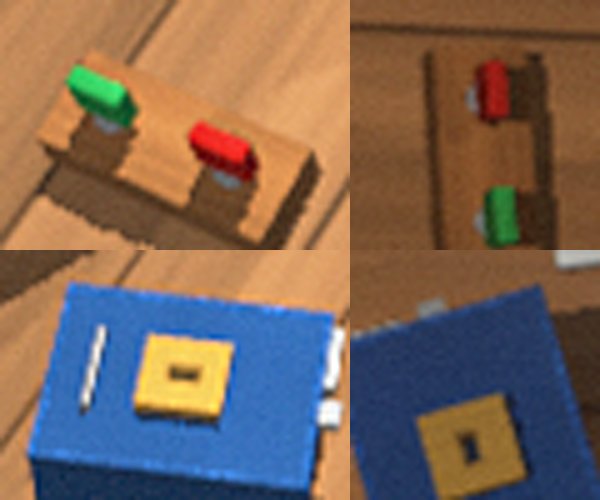

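Green is at the near slot (449,-316) and red at (529,-311), so the block yaw is about 3°. Next are the keyhole and the box yaw.

```bash
cat > hole.py <<'E'
from h import *
N=4
for n,box in (("scene",(238,153,266,178)),("top",(220,195,248,225))):
    Is=np.mean([optics.read_camera(n).astype(float) for _ in range(N)],0)
    H=cv2.cvtColor(Is.astype(np.uint8),cv2.COLOR_RGB2HSV)
    x0,y0,x1,y1=box
    c=blob(Is.astype(np.uint8),[(15,35)],100,60,box)
    # hull; dark weights in eroded hull
    m=np.zeros(Is.shape[:2],np.uint8);cv2.drawContours(m,[c],-1,1,-1);m=cv2.erode(m,np.ones((5,5)))
    g=Is[:,:,0];b=np.median(g[m>0]);w=np.clip((b-15-g),0,None)*m
    if n=="scene": w[172:]=0
    yy,xx=np.mgrid[:384,:512];cc=np.array([(w*xx).sum(),(w*yy).sum()])/w.sum()
    print(n,"hole px",cc,"z90",plane(n,cc,90)[:2],"brass med",b)
    print(np.round(g[int(cc[1])-4:int(cc[1])+5,int(cc[0])-6:int(cc[0])+8]).astype(int))
    # direction of hole in world
    P=np.array([plane(n,(x,y),90)[:2] for y,x in zip(*np.nonzero(w>25))]);W=w[w>25]
    C=np.cov(P.T,aweights=W);e,v=np.linalg.eigh(C);print("slot dir",np.degrees(np.arctan2(v[1,1],v[0,1]))%180,np.sqrt(e))
    # blue lid
    m=cv2.inRange(H,(100,120,40),(125,255,255));
    big=cv2.resize(Is[140:255,190:295] if n=="top" else Is[135:210,205:295],None,fx=6,fy=6,interpolation=cv2.INTER_CUBIC)
    cv2.imwrite(f"pics/lid_{n}.png",np.clip(big,0,255).astype(np.uint8)[:,:,::-1])
E
python3 hole.py
```

```text
scene hole px [251.28901816 164.31853008] z90 [535.85646457 129.16127509] brass med 247.5
[[253 247 246 246 248 248 249 249 247 247 248 248 249 249]
 [250 247 247 248 252 252 252 251 249 247 247 248 246 246]
 [250 247 248 244 234 241 244 248 245 247 247 249 246 247]
 [248 247 249 226 151 174 187 197 204 215 230 251 247 249]
 [248 248 248 212 100 112 123 124 124 148 227 252 248 251]
 [248 248 246 220 129 109 100  87  83 145 238 252 248 253]
 [247 246 248 245 238 239 236 231 209 216 246 250 248 255]
 [248 246 248 251 253 255 255 254 251 248 249 247 248 255]
 [248 247 247 248 249 250 249 248 249 249 249 246 249 255]]
slot dir 19.1776818678197 [2.91934246 5.57579438]
top hole px [233.48365492 209.0948812 ] z90 [534.28511171 132.01127912] brass med 145.75
[[144 142 145 146 142 136 138 139 146 148 146 146 144 148]
 [145 145 150 138 119 108 100 105 126 148 144 144 145 148]
 [145 145 147 135 104  78  55  65 114 148 146 149 146 148]
 [145 148 144 142 117  66  36  37 102 150 149 150 150 148]
 [143 143 146 150 135  91  44  25  86 145 150 148 148 148]
 [146 145 147 151 144 108  54  27  75 136 150 148 147 148]
 [151 150 150 151 148 118  59  28  62 116 141 150 146 148]
 [154 148 148 148 151 136  80  76 114 128 141 150 146 151]
 [148 147 149 150 149 142 123 134 146 145 146 148 147 150]]
slot dir 17.3817455652528 [2.76000046 5.4946354 ]
```

View pics/lid_top.png

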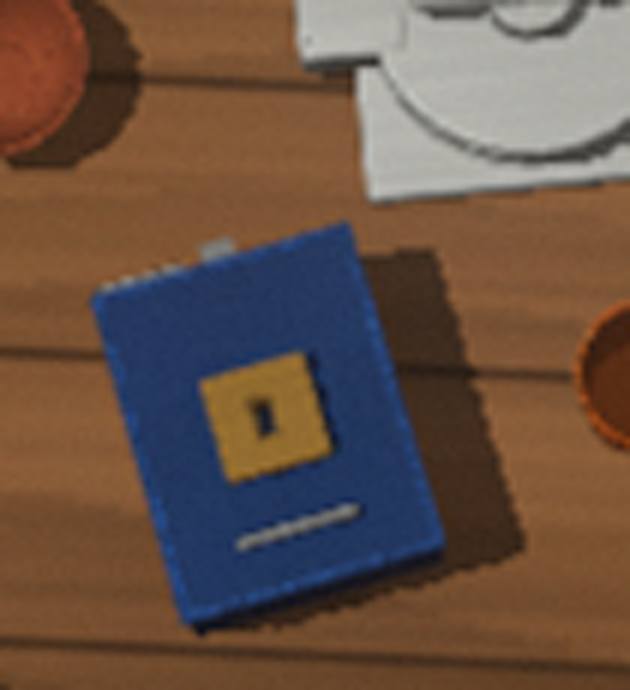

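View pics/lid_scene.png

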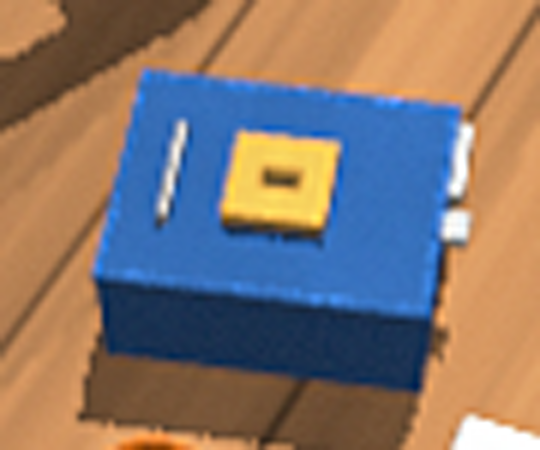

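The lid corners in the zooms are clear: (345,226), (97,297), (185,622), (440,547) in the top view, and (143,70), (464,106), (432,313), (97,275) in the scene view. I'll compute the centre and yaw from them, plus the tumbler centre from its rim.

```bash
python3 - <<'E'
from h import *
def do(n,pts,off,z):
    P=np.array([plane(n,(np.array(p)+.5)/6-.5+off,z)[:2] for p in pts]);
    # order a,b,c,d around
    print(n,z,"centre",P.mean(0).round(1),"edges",[(round(float(np.linalg.norm(P[i]-P[i-1])),1),round(float(np.degrees(np.arctan2(*(P[i]-P[i-1])[::-1]))%90),1)) for i in range(4)])
do("top",[(345,226),(97,297),(185,622),(440,547)],(190,140),80)
do("scene",[(143,70),(464,106),(432,313),(97,275)],(205,135),80)
do("top",[(200,378),(305,352),(330,457),(228,482)],(190,140),90)
do("scene",[(238,131),(340,142),(325,219),(222,212)],(205,135),90)
T=optics.read_camera("top");S=optics.read_camera("scene")
big=np.hstack([cv2.resize(T[180:230,275:325],None,fx=7,fy=7,interpolation=cv2.INTER_CUBIC),cv2.resize(S[200:250,205:255],None,fx=7,fy=7,interpolation=cv2.INTER_CUBIC)])
cv2.imwrite("pics/tum.png",big[:,:,::-1])
E
```

```text
top 80 centre [533.9 131. ] edges [(179.5, 19.0), (136.9, 19.0), (179.6, 18.7), (137.9, 19.0)]
scene 80 centre [536.8 130.8] edges [(141.8, 20.3), (182.5, 19.6), (140.4, 19.4), (180.1, 20.1)]
top 90 centre [534.4 130.8] edges [(57.2, 18.3), (56.6, 16.7), (57.4, 16.2), (54.6, 16.5)]
scene 90 centre [535.4 131.1] edges [(55.5, 20.2), (56.6, 20.0), (52.6, 19.0), (55.6, 23.0)]
```

View pics/tum.png

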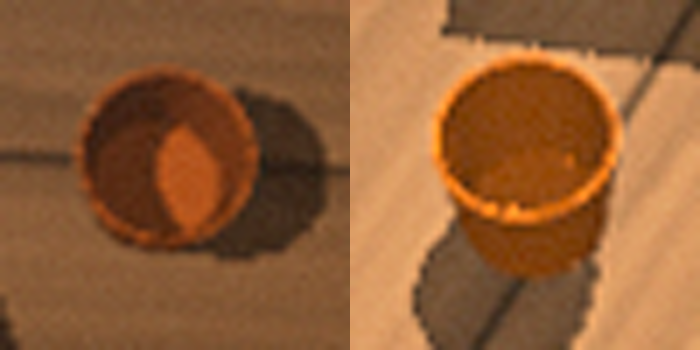

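```bash
python3 - <<'E'
from h import *
from scipy.spatial.transform import Rotation as R
a=(np.array((178,137))+.5)/7-.5+(205,200);b=(np.array((167,158))+.5)/7-.5+(275,180)
print("tumbler",tri(a,b),plane("scene",a,75),plane("top",b,75))
print("pot",tri((244,293),(368,149)),plane("top",(360,155),60),plane("scene",(244,310),40))
s=env.state();Rm=R.from_euler("xyz",s["tcp_rot"]).as_matrix();print(s["t"],s["eef_pos"],Rm.round(3))
print("jaw yaw",np.degrees(np.arctan2(Rm[1,1],Rm[0,1])))
T=optics.read_camera("top");S=optics.read_camera("scene")
for n,im,bx in(("scene",S,(130,250,200,300)),("top",T,(355,205,390,260))):
  for h in([(50,80)],[(0,4),(175,179)]):
    H=cv2.cvtColor(im,cv2.COLOR_RGB2HSV);c=blob(im,h,150,60,bx)
    P=np.array([plane(n,p[0],78)[:2] for p in c],np.float32);print(n,cv2.minAreaRect(P))
E
```

```text
tumbler (array([569.85642486, -71.49162671,  69.95760644]), np.float64(1.8490262855435555)) [572.1684106  -73.06114333  75.        ] [568.2410906  -71.84594344  75.        ]
pot (array([ 733.81754483, -276.23255138,  146.38862603]), np.float64(5.723100736336471)) [ 737.10163604 -269.76084109   60.        ] [ 738.3149512  -286.43431649   40.        ]
0.7 [276.23182241 560.66725715 214.66740824] [[ 0.     0.442  0.897]
 [ 0.     0.897 -0.442]
 [-1.     0.     0.   ]]
jaw yaw 63.771893259381656
scene ((453.89837646484375, -319.023193359375), (42.76072692871094, 17.01027488708496), 4.8555498123168945)
scene ((533.4168090820312, -313.9324035644531), (43.372798919677734, 19.57732582092285), 6.193930149078369)
top ((448.3248596191406, -314.0150451660156), (31.91337776184082, 15.99041748046875), 9.444890975952148)
top ((528.7731323242188, -308.43927001953125), (35.05599594116211, 19.096263885498047), 2.5016064643859863)
```

```bash
python3 -m handwheel '[{"travel":[47,-50,0],"roll":8},{"travel":[80,-90,0],"roll":16},{"travel":[100,-135,0],"roll":24},{"travel":[110,-180,0],"roll":30},{"travel":[120,-228,0],"roll":30},{"travel":[130,-276,0],"roll":30},{"travel":[140,-324,0],"roll":30},{"travel":[150,-372,0],"roll":30}]' -1
```

```text
t: 1.6
eef_pos: [423.9, 198.4, 214.9]
tcp_rot: [0.338, 1.57, 0.404]
ft_force: [0.4, -0.2, -1.4]
opening: 0.999
```

```bash
python3 -m handwheel '[{"travel":[10,-48,0],"roll":0},{"travel":[20,-96,0],"roll":0},{"travel":[30,-144,0],"roll":0},{"travel":[40,-192,0],"roll":0},{"travel":[50,-240,0],"roll":0},{"travel":[60,-288,0],"roll":0},{"travel":[70,-336,0],"roll":0},{"travel":[80,-384,0],"roll":0}]'
python3 -m handwheel '[{"travel":[12,-45,0],"roll":0},{"travel":[23,-90,0],"roll":0},{"travel":[23,-116,0],"roll":0},{"travel":[23,-116,0],"roll":0},{"travel":[23,-116,0],"roll":0},{"travel":[23,-116,0],"roll":0}]'
python3 - <<'E'
from h import *
from scipy.spatial.transform import Rotation as R
s=env.state();Rm=R.from_euler("xyz",s["tcp_rot"]).as_matrix();print(s["t"],s["eef_pos"],s["joints"],np.degrees(np.arctan2(Rm[1,1],Rm[0,1])))
E
```

```text
t: 2.4
eef_pos: [503.9, -186.0, 214.9]
tcp_rot: [-0.2, 1.57, -0.135]
ft_force: [1.0, 0.4, -0.0]
opening: 0.998
t: 3.0
eef_pos: [526.7, -298.7, 214.8]
tcp_rot: [1.828, 1.57, 1.894]
ft_force: [-0.2, 0.1, 0.3]
opening: 0.997
3.0 [ 526.73035434 -298.67769978  214.75643677] [-6.24995358e-01  4.63087162e-01  1.60831735e+00  2.89667114e-04
  1.07054248e+00 -2.26239022e+00] 93.80785072183198
```

```bash
python3 -m handwheel '[{"travel":[3,-13,-20],"roll":0},{"travel":[3,-13,-60],"roll":0},{"travel":[3,-13,-100],"roll":0},{"travel":[3,-13,-130],"roll":0},{"travel":[3,-13,-150],"roll":0},{"travel":[3,-13,-162],"roll":0},{"travel":[3,-13,-162],"roll":0},{"travel":[3,-13,-162],"roll":0}]'
python3 - <<'E'
from h import *
S=optics.read_camera("scene");T=optics.read_camera("top")
cv2.imwrite("pics/g1.png",np.hstack([cv2.resize(S[230:310,120:210],(450,400),interpolation=cv2.INTER_CUBIC),cv2.resize(T[180:260,340:410],(350,400),interpolation=cv2.INTER_CUBIC)])[:,:,::-1])
E
```

```text
t: 3.8
eef_pos: [530.3, -312.6, 53.6]
tcp_rot: [-0.638, 1.57, -0.572]
ft_force: [-0.1, -0.2, 0.8]
opening: 1.001
```

View pics/g1.png

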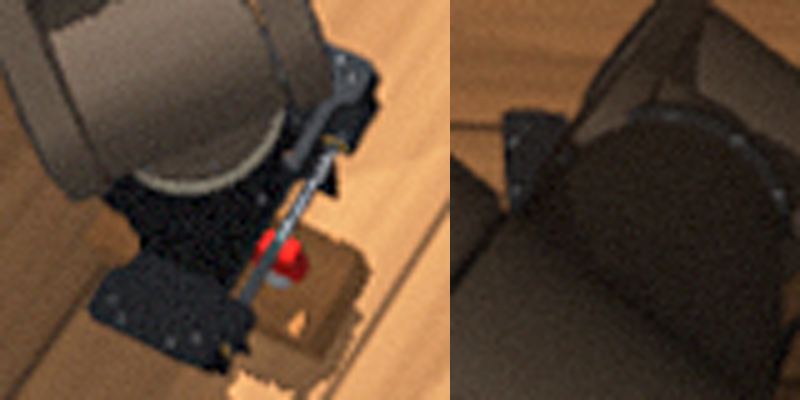

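The red head (zoom 282,258) sits under the gripper between the fingers. Closing.

```bash
python3 -m handwheel '[{"travel":[0,0,0],"roll":0},{"travel":[0,0,0],"roll":0},{"travel":[0,0,0],"roll":0},{"travel":[0,0,0],"roll":0},{"travel":[0,0,0],"roll":0},{"travel":[0,0,0],"roll":0},{"travel":[0,0,0],"roll":0},{"travel":[0,0,0],"roll":0}]' 1
```

```text
t: 4.7
eef_pos: [529.8, -312.8, 52.6]
tcp_rot: [1.882, 1.571, 1.947]
ft_force: [0.9, -0.4, 0.3]
opening: 0.382
```

```bash
python3 -m handwheel '[{"travel":[0,0,0],"roll":0},{"travel":[0,0,0],"roll":0},{"travel":[0,0,0],"roll":0},{"travel":[0,0,0],"roll":0},{"travel":[0,0,0],"roll":0},{"travel":[0,0,0],"roll":0}]'
```

```text
t: 5.3
eef_pos: [529.6, -312.2, 52.5]
tcp_rot: [2.098, 1.57, 2.163]
ft_force: [0.3, 5.3, 0.9]
opening: 0.145
```

```bash
python3 -m handwheel '[{"travel":[0,0,10],"roll":0},{"travel":[0,0,30],"roll":0},{"travel":[0,0,60],"roll":0},{"travel":[0,0,100],"roll":0},{"travel":[0,0,120],"roll":0},{"travel":[0,0,120],"roll":0}]'
python3 - <<'E'
from h import *
S=optics.read_camera("scene");T=optics.read_camera("top")
cv2.imwrite("pics/g2.png",np.hstack([cv2.resize(S[200:310,120:250],(520,440),interpolation=cv2.INTER_CUBIC)])[:,:,::-1])
E
```

```text
t: 5.9
eef_pos: [530.9, -314.0, 176.6]
tcp_rot: [-0.767, 1.564, -0.701]
ft_force: [0.3, -0.4, -0.0]
opening: 0.146
```

View pics/g2.png

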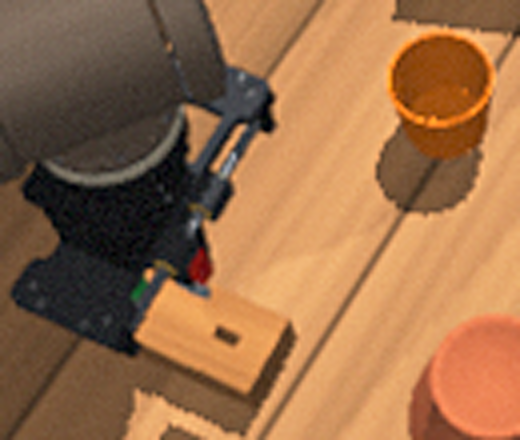

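The red key is lifted and its slot is empty. The green key is still in place. Carrying red to the tumbler.

```bash
python3 -m handwheel '[{"travel":[6,40,0],"roll":0},{"travel":[13,85,0],"roll":0},{"travel":[20,130,0],"roll":0},{"travel":[28,175,0],"roll":0},{"travel":[35,215,0],"roll":0},{"travel":[40,240,0],"roll":0},{"travel":[40,240,0],"roll":0},{"travel":[40,240,0],"roll":0}]'
python3 - <<'E'
from h import *
S=optics.read_camera("scene");
cv2.imwrite("pics/g3.png",np.hstack([cv2.resize(S[150:260,160:290],(520,440),interpolation=cv2.INTER_CUBIC)])[:,:,::-1])
E
```

```text
t: 6.8
eef_pos: [569.5, -72.7, 171.6]
tcp_rot: [2.961, 1.569, 3.028]
ft_force: [0.2, 0.0, -0.4]
opening: 0.147
```

View pics/g3.png

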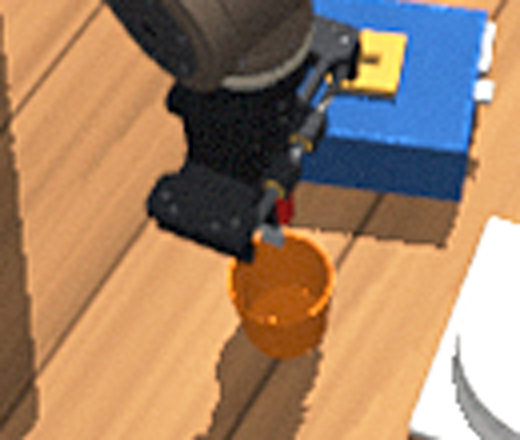

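```bash
python3 -m handwheel '[{"travel":[0,0,-25],"roll":0},{"travel":[0,0,-55],"roll":0},{"travel":[0,0,-75],"roll":0},{"travel":[0,0,-82],"roll":0},{"travel":[0,0,-82],"roll":0},{"travel":[0,0,-82],"roll":0}]'
python3 - <<'E'
from h import *
S=optics.read_camera("scene");
cv2.imwrite("pics/g4.png",np.hstack([cv2.resize(S[150:260,160:290],(520,440),interpolation=cv2.INTER_CUBIC)])[:,:,::-1])
E
```

```text
t: 7.45
eef_pos: [570.2, -73.5, 91.3]
tcp_rot: [-0.25, 1.57, -0.185]
ft_force: [-0.4, -0.3, -1.0]
opening: 0.148
```

View pics/g4.png

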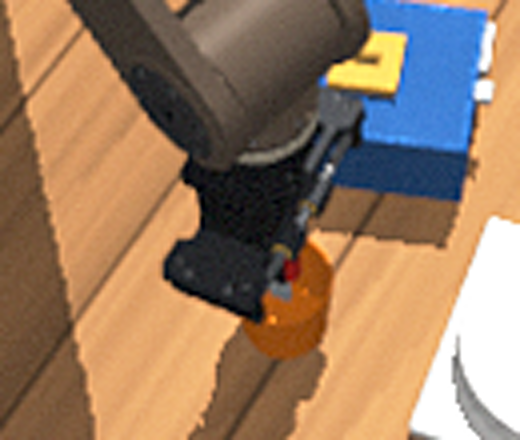

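The key is centred over the mouth. Releasing.

```bash
python3 -m handwheel '[{"travel":[0,0,0],"roll":0},{"travel":[0,0,0],"roll":0},{"travel":[0,0,0],"roll":0},{"travel":[0,0,0],"roll":0},{"travel":[0,0,0],"roll":0},{"travel":[0,0,0],"roll":0},{"travel":[0,0,0],"roll":0}]' -1
python3 -m handwheel '[{"travel":[0,0,20],"roll":0},{"travel":[0,0,60],"roll":0},{"travel":[0,-20,100],"roll":0},{"travel":[-10,-60,110],"roll":0},{"travel":[-20,-105,110],"roll":0},{"travel":[-30,-150,110],"roll":0},{"travel":[-40,-195,110],"roll":0},{"travel":[-50,-240,110],"roll":0}]'
python3 - <<'E'
from h import *
S=optics.read_camera("scene");T=optics.read_camera("top")
cv2.imwrite("pics/g5.png",np.hstack([cv2.resize(S[150:260,160:290],(390,330),interpolation=cv2.INTER_CUBIC),cv2.resize(T[170:236,265:331],(330,330),interpolation=cv2.INTER_CUBIC)])[:,:,::-1])
E
```

```text
t: 8.2
eef_pos: [569.8, -72.8, 90.7]
tcp_rot: [1.12, 1.571, 1.186]
ft_force: [-0.4, -0.0, -0.5]
opening: 0.679
t: 9.0
eef_pos: [519.1, -314.5, 200.8]
tcp_rot: [0.05, 1.571, 0.116]
ft_force: [0.6, 0.2, 0.1]
opening: 1.002
```

View pics/g5.png

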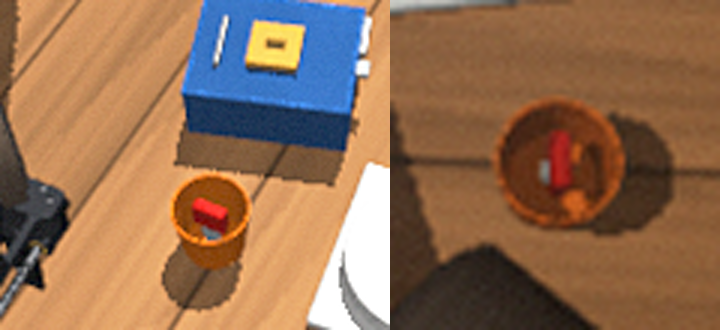

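The red key stands inside the tumbler at (208,215) in the zoom, and the tumbler is still standing. On to the green key.

```bash
python3 -m handwheel '[{"travel":[-40,-3,0],"roll":0},{"travel":[-70,-3,-10],"roll":0},{"travel":[-70,-3,-40],"roll":0},{"travel":[-70,-3,-80],"roll":0},{"travel":[-70,-3,-115],"roll":0},{"travel":[-70,-3,-140],"roll":0},{"travel":[-70,-3,-149],"roll":0},{"travel":[-70,-3,-149],"roll":0}]'
python3 -m handwheel '[{"travel":[0,0,0],"roll":0},{"travel":[0,0,0],"roll":0},{"travel":[0,0,0],"roll":0},{"travel":[0,0,0],"roll":0},{"travel":[0,0,0],"roll":0},{"travel":[0,0,0],"roll":0},{"travel":[0,0,0],"roll":0},{"travel":[0,0,0],"roll":0}]' 1
python3 -m handwheel '[{"travel":[0,0,0],"roll":0},{"travel":[0,0,0],"roll":0},{"travel":[0,0,0],"roll":0},{"travel":[0,0,0],"roll":0},{"travel":[0,0,0],"roll":0},{"travel":[0,0,0],"roll":0},{"travel":[0,0,0],"roll":0}]'
```

```text
t: 9.9
eef_pos: [449.7, -315.2, 51.0]
tcp_rot: [2.289, 1.569, 2.355]
ft_force: [0.1, 1.0, 0.1]
opening: 1.003
t: 10.7
eef_pos: [449.8, -315.8, 51.6]
tcp_rot: [1.715, 1.571, 1.781]
ft_force: [0.2, -0.1, 0.6]
opening: 0.387
t: 11.4
eef_pos: [449.8, -315.8, 51.6]
tcp_rot: [1.288, 1.571, 1.354]
ft_force: [0.8, 1.0, -1.0]
opening: 0.145
```

```bash
python3 -m handwheel '[{"travel":[0,0,10],"roll":0},{"travel":[0,0,30],"roll":0},{"travel":[0,0,70],"roll":0},{"travel":[0,0,110],"roll":0},{"travel":[0,20,140],"roll":0},{"travel":[5,60,140],"roll":2},{"travel":[15,105,140],"roll":5},{"travel":[25,150,140],"roll":8}]'
python3 -m handwheel '[{"travel":[10,45,0],"roll":3},{"travel":[20,90,0],"roll":7},{"travel":[30,135,0],"roll":7},{"travel":[40,180,0],"roll":7},{"travel":[50,225,0],"roll":7},{"travel":[55,270,0],"roll":7},{"travel":[60,296,0],"roll":7},{"travel":[60,296,0],"roll":7}]'
python3 - <<'E'
from h import *
from scipy.spatial.transform import Rotation as R
s=env.state();Rm=R.from_euler("xyz",s["tcp_rot"]).as_matrix();print(s["t"],s["eef_pos"],s["joints"],np.degrees(np.arctan2(Rm[1,1],Rm[0,1])),Rm[:,0])
S=optics.read_camera("scene");T=optics.read_camera("top")
cv2.imwrite("pics/g6.png",np.hstack([cv2.resize(S[110:220,190:320],(520,440),interpolation=cv2.INTER_CUBIC)])[:,:,::-1])
E
```

```text
t: 12.2
eef_pos: [474.7, -164.4, 192.7]
tcp_rot: [-0.575, 1.57, -0.369]
ft_force: [0.7, -0.2, -0.8]
opening: 0.148
t: 13.0
eef_pos: [534.9, 133.1, 192.3]
tcp_rot: [0.294, 1.57, 0.625]
ft_force: [0.8, -1.3, -1.0]
opening: 0.147
13.0 [534.86934912 133.13079746 192.26892928] [ 1.23886156e-01  4.11188795e-01  1.76857616e+00  5.24662496e-04
  9.61042204e-01 -1.77831461e+00] 108.97087662997548 [ 7.26385647e-04  5.23886666e-04 -9.99999599e-01]
```

View pics/g6.png

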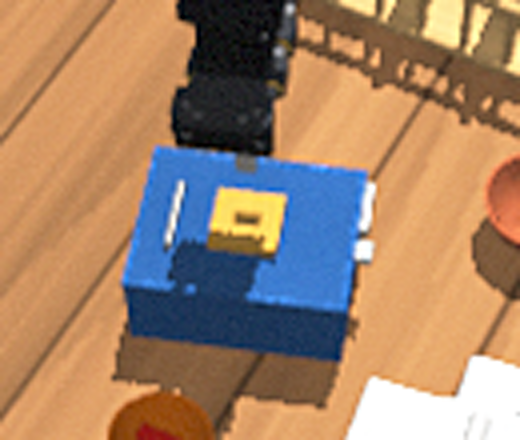

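```bash
python3 -m handwheel '[{"travel":[0,0,-25],"roll":0},{"travel":[0,0,-45],"roll":0},{"travel":[0,0,-53],"roll":0},{"travel":[0,0,-53],"roll":0},{"travel":[0,0,-53],"roll":0}]'
python3 - <<'E'
from h import *
s=env.state();print(s["t"],s["eef_pos"])
S=optics.read_camera("scene")
cv2.imwrite("pics/g7.png",np.hstack([cv2.resize(S[135:185,225:285],(720,600),interpolation=cv2.INTER_CUBIC)])[:,:,::-1])
for z in (96,126,130):print(z,(proj("scene",(s["eef_pos"][0],s["eef_pos"][1],z))-(225,135)+.5)*12)
print((proj("scene",(535.3,131,90))-(225,135)+.5)*12)
E
```

```text
t: 13.6
eef_pos: [535.2, 129.7, 139.5]
tcp_rot: [-0.12, 1.57, 0.207]
ft_force: [-1.2, 0.3, -0.7]
opening: 0.147
13.6 [535.18847025 129.6855223  139.45977444]
96 [319.78647855 342.15836469]
126 [317.50560733 273.69493964]
130 [317.19458072 264.35905658]
[322.90773755 352.24810012]
```

View pics/g7.png

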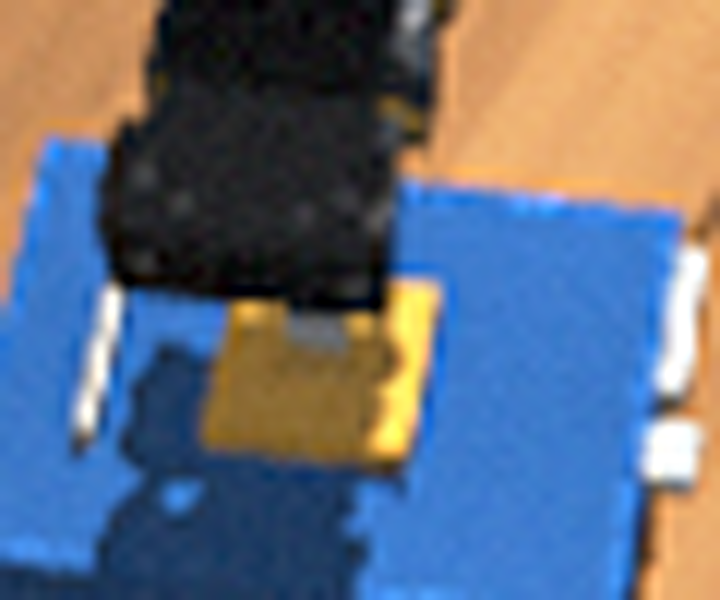

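The bit tip (318,342) lines up with the keyhole (321,358) once the 8 mm drop is allowed for. Lowering gently.

```bash
python3 -m handwheel '[{"travel":[0.5,0.5,-4],"roll":0},{"travel":[0.5,0.5,-8],"roll":0},{"travel":[0.5,0.5,-10],"roll":0},{"travel":[0.5,0.5,-12],"roll":0},{"travel":[0.5,0.5,-14],"roll":0},{"travel":[0.5,0.5,-14],"roll":0}]'
```

```text
t: 14.25
eef_pos: [535.2, 130.7, 124.4]
tcp_rot: [2.702, 1.57, 3.029]
ft_force: [-1.5, -0.8, -0.5]
opening: 0.145
```

```bash
python3 -m handwheel '[{"travel":[0,0,-2],"roll":0},{"travel":[0,0,-4],"roll":0},{"travel":[0,0,-6],"roll":0},{"travel":[0,0,-8],"roll":0},{"travel":[0,0,-8],"roll":0}]'
```

```text
t: 14.75
eef_pos: [535.2, 130.7, 116.4]
tcp_rot: [2.707, 1.57, 3.035]
ft_force: [-0.2, -0.3, -1.0]
opening: 0.151
```

```bash
python3 -m handwheel '[{"travel":[0,0,-1],"roll":3},{"travel":[0,0,-2],"roll":0},{"travel":[0,0,-3],"roll":-3},{"travel":[0,0,-4],"roll":0},{"travel":[0,0,-5],"roll":3},{"travel":[0,0,-6],"roll":0},{"travel":[0,0,-7],"roll":-3},{"travel":[0,0,-7],"roll":0}]'
```

```text
t: 15.55
eef_pos: [535.7, 130.6, 109.8]
tcp_rot: [-0.403, 1.57, -0.077]
ft_force: [1.2, -0.7, -0.5]
opening: 0.145
```

```bash
python3 -m handwheel '[{"travel":[0,0,-1],"roll":3},{"travel":[0,0,-2],"roll":0},{"travel":[0,0,-3],"roll":-3},{"travel":[0,0,-4],"roll":0},{"travel":[0,0,-5],"roll":3},{"travel":[0,0,-6],"roll":0},{"travel":[0,0,-6],"roll":-3},{"travel":[0,0,-6],"roll":0}]'
```

```text
t: 16.35
eef_pos: [535.6, 130.8, 103.8]
tcp_rot: [-0.028, 1.57, 0.298]
ft_force: [0.7, -0.2, 0.2]
opening: 0.145
```

```bash
python3 - <<'E'
from h import *
s=env.state();print(s["t"],s["eef_pos"],s["ft_force"],s["moment"])
S=optics.read_camera("scene")
cv2.imwrite("pics/g8.png",np.hstack([cv2.resize(S[135:185,225:285],(720,600),interpolation=cv2.INTER_CUBIC)])[:,:,::-1])
E
```

```text
16.35 [535.60777353 130.76884678 103.84894018] [ 0.65099994 -0.21152895  0.21421456] [ 0.06979479 -0.08692595 -0.00046616]
```

View pics/g8.png

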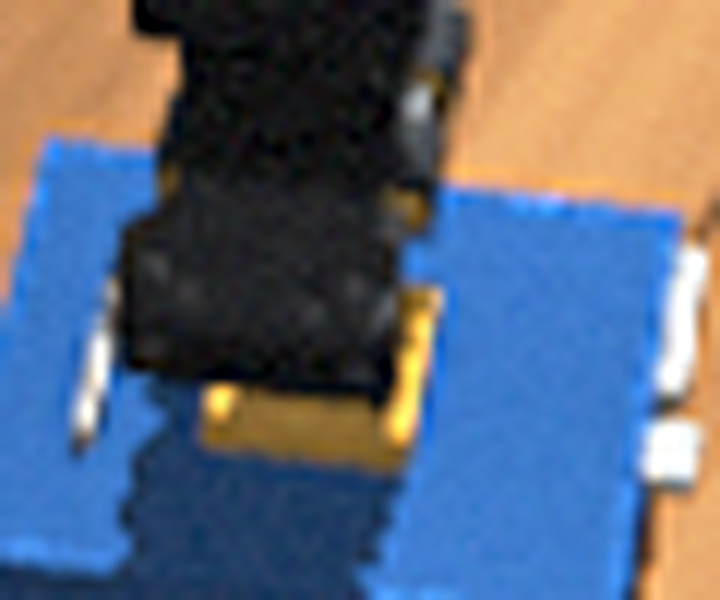

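```bash
python3 -m handwheel '[{"travel":[0,0,-1],"roll":2},{"travel":[0,0,-1.5],"roll":0},{"travel":[0,0,-2],"roll":-2},{"travel":[0,0,-2.5],"roll":0},{"travel":[0,0,-2.5],"roll":0}]'; python3 -m handwheel '[{"travel":[0,0,-1],"roll":0},{"travel":[0,0,-1],"roll":0}]';python3 -m handwheel '[{"travel":[0,0,-1],"roll":0},{"travel":[0,0,-1],"roll":0}]'
```

```text
t: 16.9
eef_pos: [535.6, 130.7, 101.6]
tcp_rot: [-0.113, 1.57, 0.215]
ft_force: [-0.5, -0.1, 5.3]
opening: 0.145
t: 17.1
eef_pos: [535.6, 130.8, 101.5]
tcp_rot: [-0.199, 1.569, 0.128]
ft_force: [-3.6, -0.4, 15.9]
opening: 0.147
t: 17.3
eef_pos: [535.7, 130.8, 101.4]
tcp_rot: [-0.2, 1.568, 0.127]
ft_force: [-7.0, -1.8, 26.5]
opening: 0.145
```

The shoulder landed hard at TCP z = 101.6, which is exactly home. I'll ease the push and turn clockwise.

```bash
python3 -m handwheel '[{"travel":[0,0,1],"roll":-4},{"travel":[0,0,1],"roll":-8},{"travel":[0,0,1],"roll":-12},{"travel":[0,0,1],"roll":-16},{"travel":[0,0,1],"roll":-20},{"travel":[0,0,1],"roll":-20}]'; python3 - <<'E'
from h import *
from scipy.spatial.transform import Rotation as R
s=env.state();Rm=R.from_euler("xyz",s["tcp_rot"]).as_matrix();print(s["t"],s["eef_pos"],s["joints"],np.degrees(np.arctan2(Rm[1,1],Rm[0,1])),Rm[:,0],s["moment"],s["tau"][5],s["ft_force"])
E
```

```text
t: 17.9
eef_pos: [536.1, 130.8, 101.5]
tcp_rot: [0.142, 1.568, 0.118]
ft_force: [-1.4, -0.9, 13.8]
opening: 0.147
17.9 [536.0785965  130.79241713 101.50418935] [ 1.19594899e-01  5.31403331e-01  1.85660336e+00 -7.37937850e-06
  7.51021417e-01 -1.42647252e+00] 88.58347300217491 [ 2.54682399e-03  3.00975867e-04 -9.99996712e-01] [-0.09540396  0.32842706 -0.00310802] 0.8729089424014091 [-1.3850734  -0.90356069 13.77632132]
```

```bash
python3 -m handwheel '[{"travel":[0,0,0],"roll":-6},{"travel":[0,0,0],"roll":-12},{"travel":[0,0,0],"roll":-18},{"travel":[0,0,0],"roll":-24},{"travel":[0,0,0],"roll":-30},{"travel":[0,0,0],"roll":-36},{"travel":[0,0,0],"roll":-40},{"travel":[0,0,0],"roll":-40}]'; cat > st.py <<'E'
from h import *
from scipy.spatial.transform import Rotation as R
s=env.state();Rm=R.from_euler("xyz",s["tcp_rot"]).as_matrix();print(s["t"],s["eef_pos"],s["joints"][5],np.degrees(np.arctan2(Rm[1,1],Rm[0,1])),s["moment"],s["tau"][5],s["ft_force"])
E
python3 st.py
```

```text
t: 18.7
eef_pos: [535.9, 130.3, 101.5]
tcp_rot: [0.507, 1.569, -0.216]
ft_force: [-2.9, -4.0, 15.0]
opening: 0.143
18.7 [535.92772607 130.31905073 101.49324463] -0.7282987467662022 48.59870593468964 [-0.96310919  0.39239843 -0.018079  ] 0.9434862434864044 [-2.89843618 -4.00644483 14.99263364]
```

```bash
python3 -m handwheel '[{"travel":[0,0,0],"roll":-6},{"travel":[0,0,0],"roll":-12},{"travel":[0,0,0],"roll":-18},{"travel":[0,0,0],"roll":-24},{"travel":[0,0,0],"roll":-30},{"travel":[0,0,0],"roll":-30},{"travel":[0,0,0],"roll":-30}]'; python3 st.py
python3 - <<'E'
from h import *
S=optics.read_camera("scene")
cv2.imwrite("pics/g9.png",np.hstack([cv2.resize(S[125:185,215:285],(700,600),interpolation=cv2.INTER_CUBIC)])[:,:,::-1])
E
```

```text
t: 19.4
eef_pos: [535.6, 130.1, 101.5]
tcp_rot: [0.72, 1.569, -0.524]
ft_force: [-3.6, -5.6, 15.8]
opening: 0.144
19.4 [535.62957816 130.12523679 101.49216402] -0.20687204455999522 18.73079826715136 [-1.27291134  0.74394253 -0.00237586] 0.15682093799114227 [-3.59598803 -5.64784776 15.8117569 ]
```

View pics/g9.png

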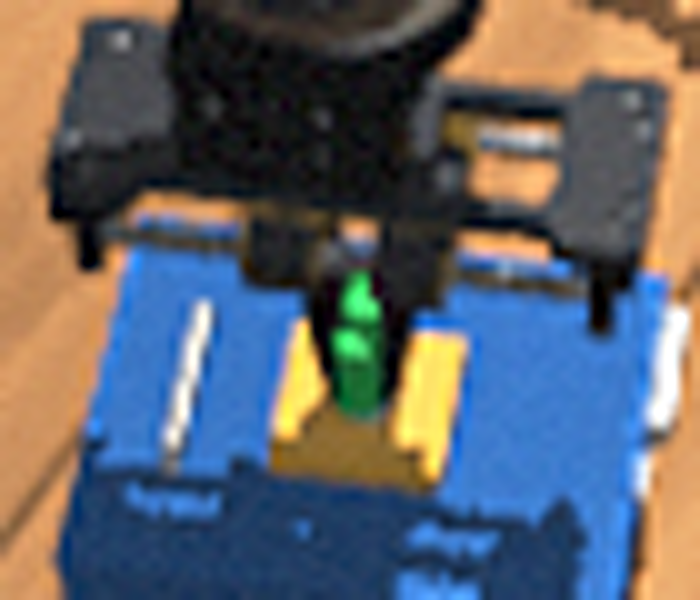

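```bash
python3 -m handwheel '[{"travel":[0,0,0],"roll":-3},{"travel":[0,0,0],"roll":-6},{"travel":[0,0,0],"roll":-8},{"travel":[0,0,0],"roll":-8},{"travel":[0,0,0],"roll":-8}]'; python3 st.py;  python3 -m handwheel '[{"travel":[0,0,0],"roll":-1},{"travel":[0,0,0],"roll":-1},{"travel":[0,0,0],"roll":-1}]'; python3 st.py;
```

```text
t: 19.95
eef_pos: [535.5, 130.1, 101.5]
tcp_rot: [0.727, 1.569, -0.656]
ft_force: [-3.5, -5.3, 17.2]
opening: 0.15
19.95 [535.53394935 130.10714314 101.4632387 ] -0.0674197842748696 10.745060261442388 [-1.33445347  0.81112437  0.12495168] 0.1394780119881034 [-3.47600014 -5.33943134 17.19125686]
t: 20.25
eef_pos: [535.5, 130.1, 101.5]
tcp_rot: [0.731, 1.569, -0.67]
ft_force: [-2.9, -5.4, 17.2]
opening: 0.144
20.25 [535.52938184 130.10573891 101.49402884] -0.05007198414552989 9.75608832863567 [-1.26982004  0.83328686  0.13513484] 0.17626724671572447 [-2.94039616 -5.37578359 17.16138722]
```

```bash
python3 -m handwheel '[{"travel":[0,0,0],"roll":-1},{"travel":[0,0,0],"roll":-1},{"travel":[0,0,0],"roll":-1}]'; python3 st.py;  python3 -m handwheel '[{"travel":[0,0,0],"roll":-1},{"travel":[0,0,0],"roll":-1},{"travel":[0,0,0],"roll":-1}]'; python3 st.py;
```

```text
t: 20.55
eef_pos: [535.5, 130.1, 101.5]
tcp_rot: [0.709, 1.569, -0.709]
ft_force: [-4.2, -5.8, 16.7]
opening: 0.146
20.55 [535.50441543 130.10299985 101.47262032] -0.032609873678786 8.754691753216385 [-1.31345198  0.85051527  0.16955648] 0.1661899359896779 [-4.19580998 -5.79809173 16.7255695 ]
t: 20.85
eef_pos: [535.5, 130.1, 101.5]
tcp_rot: [0.708, 1.569, -0.727]
ft_force: [-3.6, -5.1, 16.4]
opening: 0.147
20.85 [535.47809322 130.09498211 101.46290424] -0.015132476028324252 7.753415961020921 [-1.32233399  0.9040116   0.10283899] 0.17003084532916546 [-3.57094418 -5.07523429 16.41365945]
```

```bash
for i in 1 2; do python3 -m handwheel '[{"travel":[0,0,0],"roll":-1},{"travel":[0,0,0],"roll":-1},{"travel":[0,0,0],"roll":-1}]' >/dev/null; python3 st.py; python3 -m handwheel '[{"travel":[0,0,0],"roll":0}]' >/dev/null; python3 st.py; done
```

```text
21.15 [535.49087505 130.12499628 101.48067403] 0.0023427622853389924 6.753235276915257 [-1.36466569  0.92561491  0.09935855] 0.1727655390277505 [-3.54647408 -6.28831002 16.65009174]
21.25 [535.4872469  130.09980914 101.483006  ] 0.0022844371502109186 6.755500091551936 [-1.29808368  0.86649098  0.21560819] 0.15464985743165016 [-3.98717388 -5.42832945 15.84168387]
21.55 [535.47983774 130.10078356 101.48130807] 0.01969973105681362 5.7590257176562805 [-1.33450126  0.97002515  0.14486322] 0.19121036399155855 [-3.76089893 -5.83537364 16.73204277]
21.65 [535.49670285 130.11846815 101.50904543] 0.01972764223518925 5.756528582213641 [-1.32756551  0.97636913  0.16749617] 0.1731476839631796 [-3.82407047 -6.211196   16.35941496]
```

```bash
python3 -m handwheel '[{"travel":[0,0,0],"roll":0},{"travel":[0,0,0],"roll":0},{"travel":[0,0,0],"roll":0},{"travel":[0,0,0],"roll":0},{"travel":[0,0,0],"roll":0}]'; python3 st.py; python3 - <<'E'
from h import *
S=optics.read_camera("scene");cv2.imwrite("pics/f1.png",cv2.resize(S[120:250,200:290],(415,600),interpolation=cv2.INTER_CUBIC)[:,:,::-1]);cv2.imwrite("pics/f2.png",S[:,:,::-1])
# head long-axis from green mask at z~128
c=blob(S,[(50,80)],120,40,(230,130,275,180));P=np.array([plane("scene",p[0],130)[:2] for p in c],np.float32);print(cv2.minAreaRect(P))
E
```

```text
t: 22.15
eef_pos: [535.5, 130.1, 101.5]
tcp_rot: [0.728, 1.569, -0.743]
ft_force: [-5.0, -5.5, 16.6]
opening: 0.145
22.15 [535.46741594 130.09350206 101.47997889] 0.019708044887142152 5.755923682382178 [-1.32224905  0.91184992  0.21977025] 0.1723583461716771 [-4.98951224 -5.47504531 16.64595106]
((537.7105102539062, 115.56269836425781), (15.833762168884277, 39.6735954284668), 28.530874252319336)
```

View pics/f1.png

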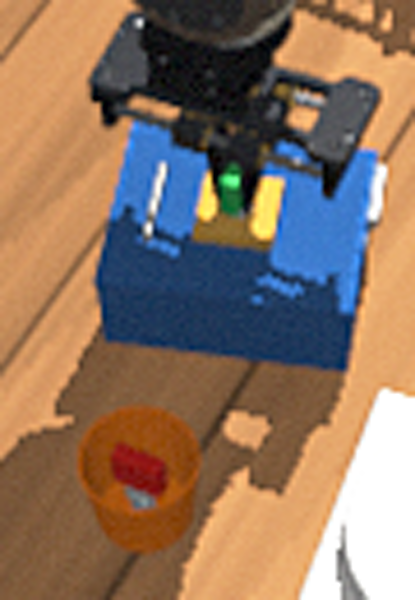

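View pics/f2.png

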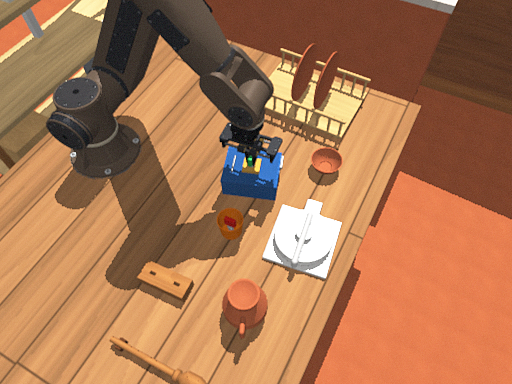

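The red key is in the standing tumbler at (230,222). The green key is in the lock, gripped and turned. The block is empty, and the pot, bowl and molinillo haven't moved. Handing in.

```bash
python3 -c "
from cell import job;print(job.job_done())"
```

```text
the job is handed in; nothing more can be done
None
```

I put the red key in the orange tumbler first and let go of it there. Then I pushed the green key home in the cash box lock and turned it clockwise. I handed the job in at about 22 s with the key still gripped and held turned.

**Last checks that agreed:**
- **Tumbler:** the final picture shows it standing with the red key inside, and red was never tried in the lock.
- **Depth:** the shoulder met firm contact at tool height 101.6 mm, which puts the key at its 90 mm home. I left about 16 N pushing down on it.
- **Turn:** the gripper turned 103° from where it was lined up with the box. That is enough to cover the key's play and carry the plug to about a quarter turn.
- **Grip:** the opening stayed at about 14 mm, the width of the key head.
- **Other objects:** the pot, bowl and molinillo look unmoved in the final picture.

**Less certain:**
- **Plug angle:** I could not read it directly. The turning moment was noisy, roughly 0.10 to 0.22 N m near the end. That fits the spring, possibly with the stop, but I saw no clear jump at the stop.
- **Pin drag:** the force readings on the way down were near zero while I rocked the key, so I never felt the pins clearly. I judged depth by the shoulder contact.
- **Head angle in the camera:** the last colour measurement of the green head gave about 28.5°, where the arm's own reading implies about 6°. The fingers partly hid the head, so I relied on the arm's reading.

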